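# Change the sample board in a toggle-clamp coating jig

### The arm

A 6-joint arm with a two-finger parallel gripper is mounted at the origin on the work surface. World frame = base frame: x ahead of the robot, y to its left, z up, the work surface at z = 0. Lengths are in mm, angles in rad, forces in N, time in s.
With the tool pointing down it reaches from about 275 to 750 mm from the base axis. Payload 10.2 kg.
Tool frame: the origin (TCP) lies at the centre of the arm's flange, where the gripper is bolted on; the fingertips stand 173 mm ahead of it and the grasp point (between the pads) lies 155 mm ahead of it; z points along the fingers, y is the line along which they close (so a half turn about z gives the same grasp; the last joint's range is limited). The gripper opens to 85 mm and grips with 20 to 120 N. Pads are 22 mm wide; open, the fingers measure 114 mm over their backs; the gripper's body (76 mm by 85 mm) begins 54 mm behind the grasp point. The pads swing forward as they close: fully open they stand 13 mm farther back than shut.
Start: joints at [-0.223, 0.313, 1.498, -0, 1.331, -0.223], TCP at [525.007, -0.014, 404.694] pointing down, gripper open.
Joint ranges: [-2.94, 2.94], [-0.97, 2.17], [0.19, 2.56], [-1.23, 4.37], [0.02, 3.11], [-2.88, 2.88]. Speed limits (rad/s): [2.39, 2.39, 3.01, 3.14, 3.14, 3.14].

### API

Orientations are given as a unit quaternion [w, x, y, z].
In Python, from rig import ctrl gives the robot as it stands.
- The arm moves only by the tool move_tool, called after "Emit:" as name(argument=value, ...), one argument or row to a line, values as JSON. Schema: {"type":"object","properties":{"rows":{"type":"string"},"aperture":{"type":"number"},"force":{"type":"number"},"only":{"type":"string"},"quiet":{"type":"boolean"},"lines":{"type":"string"}},"required":["rows"],"additionalProperties":false}. rows is a string of 1 to 8 rows, parted by a bar, with the numbers parted by commas; each row has 6 numbers: dx, dy, dz in units of 100 mm, then a rotation vector rx, ry, rz in units of 0.2 rad; each row is the pose to reach, as a shift and turn from the pose commanded when the call began, along the tool's axes at that moment; what a row does not reach only later rows make up. A row lasts 1/10 s, in which the tool goes at most 50 mm and 0.15 rad, less where a joint would pass 70% of its speed; a pose out of reach is approached as far as the arm can. aperture is the opening from 0.0 (shut) to 1.0 (fully open), set as the call begins (left out keeps the last). The fingers move at their own pace and stop on an object; force is the grip in N (left out, the last holds). Time passes only in rows, so rows that do not move let the fingers close. The tool returns the time, the measured TCP pose, the force, the opening and the grip force at its end. only (a regular expression) keeps the lines of the reply that match it, lines (a string "A,B") keeps lines A to B, and quiet returns only ok. Input that does not fit is refused with a message, and nothing moves.
- ctrl.sense(): the state, without advancing time (a new reading comes with each control period).
- ctrl.capture(name): name is "scene" or "side" or "wrist"; returns the picture (384x512x3 uint8, red, green, blue); there is no depth.
- ctrl.calibration(name): a dict with "fx", "fy", "cx", "cy" (pixels), "position" and "attitude" of the camera in the world. Camera axes: x right, y down, z forward; pixel columns grow to the right and rows downward; lengths in mm; the calibration is good to about 2 mm. The wrist camera is an equidistant fisheye: a pixel r from the principal point sees the ray r / f radians off the axis. A picture is of the moment at which its call begins: read the wrist's pose just before it. calibration takes no time and is no camera call; for the wrist camera it gives the pose at the moment of the call.
- ctrl.finish_job(): hands the job in; it is judged then, once.
The state is a dict: "time_s": time; "joints": joint angles; "dq": joint speeds; "tau": joint torques, N m; "eef_pos": TCP position; "ee_rot": TCP orientation; "force": force on the tool from outside, world axes, zero at the start; "wrist_torque": the same for the moment, N m; "grip_width": opening from 0.0 (shut) to 1.0 (fully open); "grip_force": force on a finger pad.
Only numpy, scipy, OpenCV 4.12 (cv2) and the standard library are available. Lean on these libraries where they do the work, as an engineer would, in place of code of your own. Each camera call takes 0.05 s, during which the arm holds its last target. There are 200 camera calls.

### The job

Swap the sample boards in the coating jig: flip its toggle clamp open past centre so that it stays up, lift out the board it held and lay it flat, centred along and across the drying rack so that both bars carry it. Then lay the fresh board from the plywood block flat on the jig's bed between the guides and stops, and flip the clamp down onto it. Keep the boards' upper faces up, set them down without dropping them, and leave everything else on the table as it is.

Things in the scene. Friction and masses are not known exactly. Their poses are not given: they have to be found in the camera images.
- jig: Aluminium jig fixed to the table: bed 270 x 94 mm, 12 mm thick, from x = -105 to +165 mm of its origin (on its underside). x points along the board to the clamp's hinge. Two steel hinge cheeks at x = 97 to 147 mm, y = +-53 mm, 72 mm high. In the middle (|x| < 40 mm) both long sides of the board are free for fingers.
- board_place (a point): Centre of the board place, on the bed's top, at jig x = y = 0, z = 12 mm; the board's length goes along jig x. Steel side guides (30 mm long, 9 mm high) at x = +-55 mm, inner faces at y = +-34 mm; end stops 9 mm high, inner faces at x = +-84 mm: 4 mm of play on every side.
- clamp_arm (a joint): Clamp arm's angle, rad: 0 level, its foot on an 18 mm board (-0.04 if empty); 1.57 upright; 1.95 fully open, leaning back beyond the hinge. Axis: jig y at clamp_hinge. Bar at jig x = 120 - 125 cos q, z = 62 + 125 sin q mm. A damped over-centre spring drives it shut below about 0.95 and open above; moving it takes up to 7 N at the bar.
- clamp_hinge (a point): Centre of the clamp's hinge axis: jig x = 120 mm, y = 0, z = 62 mm.
- clamp_bar (a point): Middle of the clamp's handle: a round 14 mm bar along jig y at the end of the U-shaped arm, 125 mm from the hinge, 74 mm free between the legs. Can be pinched from above, fingers closing along jig x; it turns in the fingers. Closed: 32 mm above the board's top, 52 mm free towards the hinge before the next cross piece, which carries the foot (60 mm from the hinge).
- board_done: Oak sample board 160 x 60 x 18 mm (x length, y width, z thickness), 0.1 to 0.2 kg; origin: centre of its underside, coated face up (+z). The finished one: at the start clamped in the jig.
- board_fresh: Oak sample board 160 x 60 x 18 mm (x length, y width, z thickness), 0.1 to 0.2 kg; origin: centre of its underside, coated face up (+z). The fresh one, of the same size and wood: at the start on the plywood block, lengthwise.
- rack: Low drying rack fixed to the table, left or right of the jig: plywood base 150 x 100 x 10 mm (origin: centre of its underside) with two steel bars (10 mm thick, 120 mm long) along its y at x = +-55 mm, tops at z = 35 mm. A board lies on it with its length along the rack's x, across both bars, underside at z = 35 mm.
- block: Plywood block 120 x 50 x 20 mm fixed to the table on the other side of the jig; origin: centre of its underside; x is its length. Carries the fresh board at z = 20 mm.
- jar_a: Bystander: closed stain jar, 52 mm wide, 75 mm high, origin under its centre.
- jar_b: Bystander: closed stain jar with a label, 52 mm wide, 75 mm high, origin under its centre.
- cup: Bystander: empty white cup, 72 mm wide at the rim, 100 mm high, origin under its centre.
- offcut: Bystander: long narrow offcut 180 x 40 x 12 mm lying flat, origin under its centre.
- roller: Bystander: small coating roller lying flat, about 240 x 75 mm, 40 mm high.
- brush: Bystander: brush lying flat near the robot, length along its x.

How it is judged (in metres and radians):
On the way, in this order (a step that is already met when the one before it is completed fails the run):
1. the clamp stands open past centre, the finished board still in the jig (value of joint clamp_arm above 1.6 rad and z of board_done in the frame of jig below 0.03 m), for 0.2 s.
2. the finished board is lifted clear of the jig (z of board_done in the frame of jig above 0.045 m), for 0.1 s.
3. the finished board lies on both bars of the rack, released (x of board_done in the frame of rack between -0.03 and 0.03 m and y of board_done in the frame of rack between -0.025 and 0.025 m and z of board_done in the frame of rack between 0.031 and 0.04 m and angle between the x axis of board_done and the x axis of rack, either way round below 0.26 rad and angle between board_done's own z axis and vertical below 0.06 rad and linear speed of board_done below 0.02 m/s and contact force between the fingers and board_done below 0.5 N), for 0.2 s.
4. the fresh board lies flat in the jig, released, the clamp still open (x of board_fresh in the frame of jig between -0.008 and 0.008 m and y of board_fresh in the frame of jig between -0.008 and 0.008 m and z of board_fresh in the frame of jig between 0.008 and 0.0155 m and angle between the x axis of board_fresh and the x axis of jig, either way round below 0.12 rad and angle between board_fresh's own z axis and vertical below 0.06 rad and linear speed of board_fresh below 0.02 m/s and contact force between the fingers and board_fresh below 0.5 N and value of joint clamp_arm above 1.6 rad), for 0.2 s.
At the end, for the whole second after the job is handed in: Finished board flat on both rack bars (30 mm along, 25 mm across, 0.26 rad); fresh board flat on the jig's bed between guides and stops (8 mm, 0.12 rad, at most 3.5 mm high); both face up, released, at rest; clamp down on the fresh board (below 0.03 rad), at rest (all of step 3 and x of board_fresh in the frame of jig between -0.008 and 0.008 m and y of board_fresh in the frame of jig between -0.008 and 0.008 m and z of board_fresh in the frame of jig between 0.008 and 0.0155 m and angle between the x axis of board_fresh and the x axis of jig, either way round below 0.12 rad and angle between board_fresh's own z axis and vertical below 0.06 rad and linear speed of board_fresh below 0.02 m/s and contact force between the fingers and board_fresh below 0.5 N and value of joint clamp_arm below 0.03 rad and velocity of joint clamp_arm between -0.1 and 0.1 rad/s); the robot touches nothing.
It fails at once if a board is dropped or thrown (moving faster than 0.5 m/s out of the fingers) ((contact force between the fingers and board_done below 0.01 N and linear speed of board_done above 0.5 m/s) or (contact force between the fingers and board_fresh below 0.01 N and linear speed of board_fresh above 0.5 m/s)).
It fails at once if a bystander is moved by more than 30 mm (distance of any of jar_a, jar_b, cup, offcut, roller, brush from where it was at the start of the episode above 0.03 m).
It fails at once if a board is turned on edge or over (angle between any of board_done, board_fresh's own z axis and vertical above 0.8 rad).
It also fails if it takes over 72 s, if anything falls off the work surface, if the arm or the gripper's body presses on something with over 40 N, if the wrist force passes 120 N, or if a joint passes its speed limit or range.

## Working session

There is one attempt and no reset: what is moved stays moved. The work goes in short steps, Python scripts to look and compute and a tool call to move; the robot and the scene stay as the last step left them, time stands still between calls to the robot, and variables do not carry over. Pictures are saved under pics/ and viewed, at most 12 in all, crops included, and the job is handed in when it is done.

```bash
ls; mkdir -p pics
```

Run:
```python
from rig import ctrl
import cv2,json
for n in("scene","side","wrist"):
    print(n,ctrl.calibration(n))
    im=ctrl.capture(n); cv2.imwrite(f"pics/{n}0.png",im[:,:,::-1])
a=cv2.imread("pics/scene0.png");cv2.imwrite("pics/scene0b.png",cv2.resize(a,(800,600),interpolation=cv2.INTER_CUBIC))
a=cv2.imread("pics/side0.png");cv2.imwrite("pics/side0b.png",cv2.resize(a,(800,600),interpolation=cv2.INTER_CUBIC))
a=cv2.imread("pics/wrist0.png");cv2.imwrite("pics/wrist0b.png",cv2.resize(a,(800,600),interpolation=cv2.INTER_CUBIC))
print(ctrl.sense())
```

```text
pics
rig.py
scene {'fx': 422.46604782655305, 'fy': 422.46604782655305, 'cx': 262.8831774527075, 'cy': 192.8322668021396, 'position': array([ 872.15163773, -664.2222156 , 1077.81761322]), 'attitude': array([-0.2960384 ,  0.92715884,  0.22025923, -0.06498942])}
side {'fx': 455.9568514886223, 'fy': 455.9568514886223, 'cx': 258.7965812770718, 'cy': 187.35520032211573, 'position': array([ 497.14192468, -839.54062649,  844.52292939]), 'attitude': array([-0.40033298,  0.91514586, -0.04506277,  0.01452264])}
wrist {'fx': 297.3186396354542, 'fy': 297.3186396354542, 'cx': 252.35108005158304, 'cy': 193.68228302088528, 'position': array([525.55999799,  80.48779793, 372.99453959]), 'attitude': array([ 1.58710699e-01,  9.87324943e-01,  1.27209782e-04, -5.96358781e-04])}
{'time_s': 0.15, 'joints': array([-2.23380403e-01,  3.13339500e-01,  1.49825520e+00,  3.33680739e-05,
        1.33100320e+00, -2.23412622e-01]), 'dq': array([-0.000548  , -0.00115834, -0.00256226,  0.00082181,  0.00066863,
        0.00011881]), 'tau': array([ 1.79854873e-03, -4.12368500e+01, -2.59796566e+01, -1.57318855e-04,
        3.17765021e-03, -3.62555340e-05]), 'eef_pos': array([5.24978437e+02, 5.74342087e-03, 4.04259998e+02]), 'ee_rot': array([-4.33952238e-04,  7.07098108e-01,  7.07115275e-01, -2.54127576e-04]), 'force': array([-0.74061653,  0.0426589 , -0.27427623]), 'wrist_torque': array([0.04208866, 0.03626597, 0.02064434]), 'grip_force': 0.0, 'grip_width': 1.0007093699975858}
```
View pics/scene0b.png

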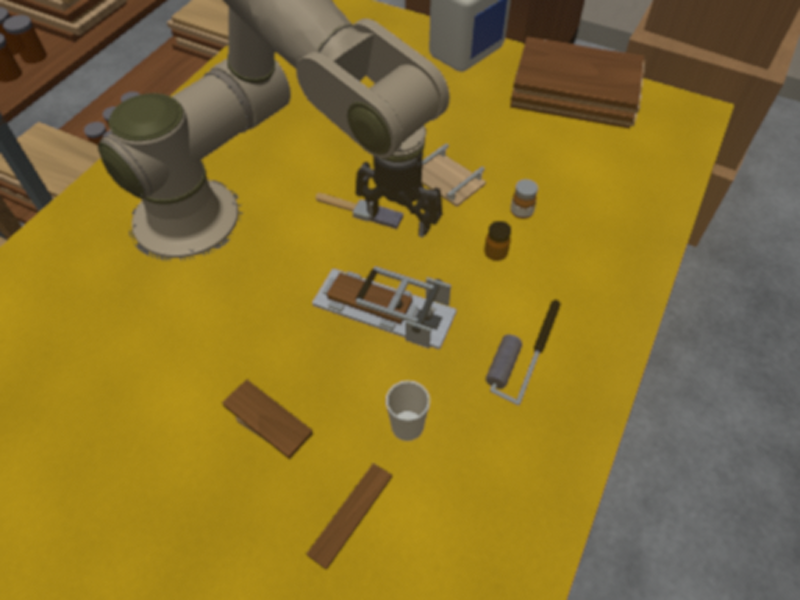

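View pics/side0b.png

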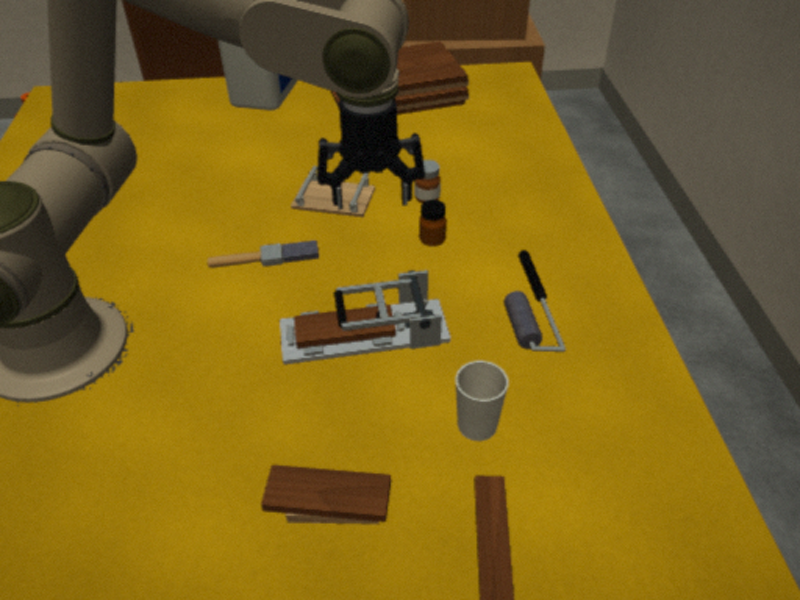

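View pics/wrist0b.png

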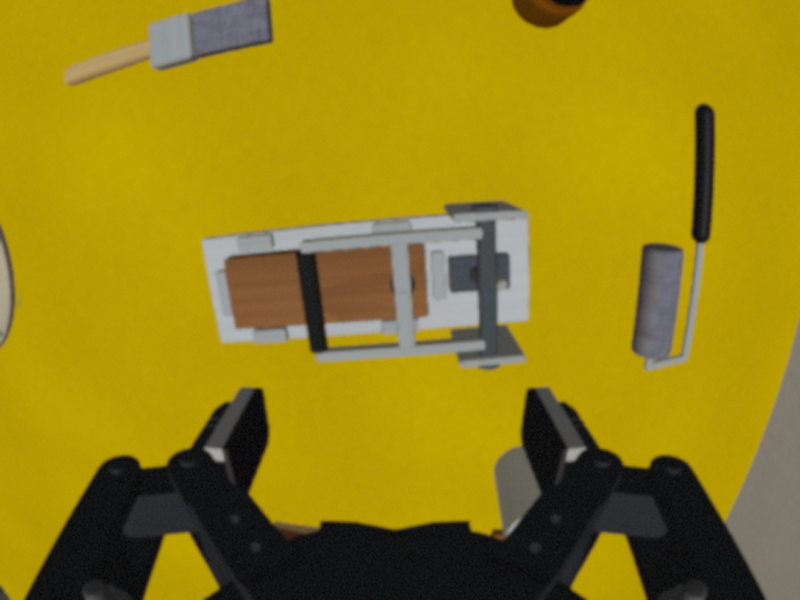

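The wrist view shows the jig with its bed corners at (203,239), (220,342), (529,320) and the black bar from (306,246) to (318,352). The board in the jig is under the clamp. In the side view the fresh board's top spans (272,466), (391,475), (386,520), (263,508), and the rack is behind the gripper at about (333,197).

Create h.py:
```python
import numpy as np, cv2, pickle
from scipy.spatial.transform import Rotation as R
from scipy.optimize import least_squares
from rig import ctrl
S=1.5625
def rot(q): return R.from_quat(np.roll(q,-1))
def project(c,P,wrist):
    p=rot(c["attitude"]).inv().apply(np.atleast_2d(P)-c["position"])
    if wrist:
        r=np.hypot(p[:,0],p[:,1]); k=np.arctan2(r,p[:,2])/np.maximum(r,1e-9); u=p[:,:2]*k[:,None]
    else: u=p[:,:2]/p[:,2:]
    return u*c["fx"]+[c["cx"],c["cy"]]
def fit(obs,x0):
    """obs: list of (cal,wrist,local pts,pixels); pose x,y,z,yaw"""
    f=lambda v:np.concatenate([(project(c,R.from_rotvec([0,0,v[3]]).apply(np.array(L,float))+v[:3],w)-np.array(px)).ravel() for c,w,L,px in obs])
    s=least_squares(f,x0,loss="soft_l1",x_scale=[10,10,10,.1]); return s.x,f(s.x).reshape(-1,2).round(1)
def local(e,w):  # world vector -> tool axes now
    return rot(ctrl.sense()["ee_rot"]).inv().apply(w)
def snap(name,tag,crop=None,k=S):
    c=ctrl.calibration(name); im=ctrl.capture(name)[:,:,::-1]
    pickle.dump(c,open(f"pics/{tag}.pkl","wb")); cv2.imwrite(f"pics/{tag}.png",im)
    if crop: im=im[crop[1]:crop[3],crop[0]:crop[2]]
    cv2.imwrite(f"pics/{tag}v.png",cv2.resize(im,None,fx=k,fy=k,interpolation=cv2.INTER_CUBIC)); return c
```

Run:
```python
from h import *
import numpy as np
w={'fx':297.3186,'cx':252.351,'cy':193.682,'position':np.array([525.56,80.488,372.995]),'attitude':np.array([.158710699,.987324943,1.272e-4,-5.9636e-4])}
pickle.dump(w,open("pics/w0.pkl","wb"))
sd=ctrl.calibration("side");sc=ctrl.calibration("scene")
B=[[-80,30,18],[80,30,18],[80,-30,18],[-80,-30,18]]
o=[(sd,0,B,np.array([(272,466),(391,475),(386,520),(263,508)])/S),(sc,0,B,np.array([(249,381),(312,430),(289,456),(223,404)])/S)]
for i in range(1): print("board",*fit(o,[450,-250,20,0]))
J=[[-105,47,12],[-105,-47,12],[165,-47,12],[-5,42,62],[-5,-42,62]]
o=[(w,1,J,np.array([(203,239),(220,342),(529,320),(306,246),(318,352)])/S)]
print("jig",*fit(o,[500,100,0,0]))
K=[[-75,50,10],[75,50,10],[75,-50,10],[-75,-50,10]]
print("rack",*fit([(sd,0,K,np.array([(303,180),(375,188),(364,215),(292,207)])/S)],[500,300,0,0]))
a=cv2.imread("pics/scene0.png")[165:225,190:302];b=cv2.imread("pics/side0.png")[168:236,178:290]
m=cv2.resize(np.vstack([a,b]),None,fx=4.6,fy=4.6,interpolation=cv2.INTER_CUBIC);cv2.imwrite("pics/m.png",m);print(m.shape)
```

```text
board [ 4.37176095e+02 -3.25461958e+02  6.19602884e+00 -1.90638449e-01] [[ 0.4  0.7]
 [-0.   0.9]
 [-0.2 -1.7]
 [-0.8 -0.6]
 [-0.9 -0.6]
 [ 1.1  0.5]
 [ 0.3  0.7]
 [-0.1  0. ]]
jig [ 4.71601002e+02 -2.16983840e+01 -3.04066647e+00  7.77604080e-02] [[-0.7 -0.3]
 [ 1.  -0.1]
 [-0.9  0.3]
 [-0.4 -1.3]
 [ 1.6  1.5]]
rack [ 4.58130392e+02  3.71722792e+02 -9.71631892e+00 -2.71334182e-01] [[ 1.2  0.1]
 [-0.3 -0.8]
 [ 0.   0.1]
 [-0.6  0.5]]
(589, 515, 3)
```

View pics/m.png

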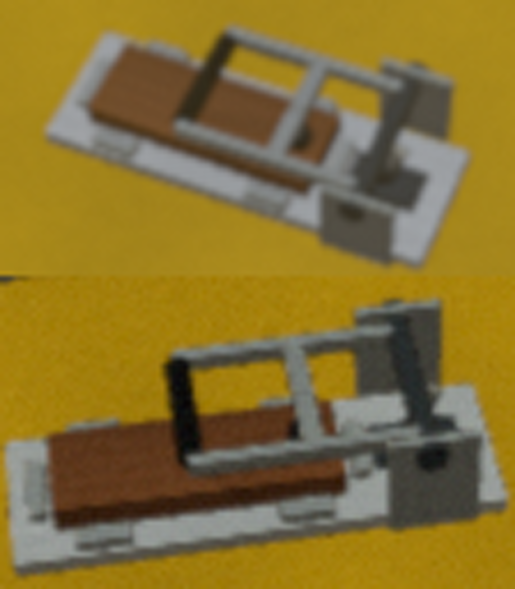

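The crops show the bed corners at scene (108,33), (48,133), (468,150) and side (8,442), (15,560), (505,498), (472,388). The bar ends are at scene (232,32) and (183,126), and at side (178,358) and (188,458).

Run:
```python
from h import *
w=pickle.load(open("pics/w0.pkl","rb"));sd=ctrl.calibration("side");sc=ctrl.calibration("scene")
J=[[-105,47,12],[-105,-47,12],[165,-47,12],[-5,44,62],[-5,-44,62]]
a=lambda p,y:np.array(p)/4.6+y
S1=[(108,33),(48,133),(468,150)];J1=[[-105,47,12],[-105,-47,12],[165,47,12]]
Bc=[[-5,44,62],[-5,-44,62]]
J2=[[-105,47,12],[-105,-47,12],[165,-47,12],[165,47,12]]
ow=[(w,1,J,np.array([(203,239),(220,342),(529,320),(306,246),(318,352)])/S)]
os=[(sc,0,J1+Bc,a(S1+[(232,32),(183,126)],[190,165]))]
od=[(sd,0,J2+Bc,a([(8,442),(15,560),(505,498),(472,388),(178,358),(188,458)],[178,168-60]))]
for o in(ow,os,od,ow+os+od):
    v,r=fit(o,[472,-22,0,.08]);print(v.round(3),r.tolist())
print("bar",v[:3]+R.from_rotvec([0,0,v[3]]).apply([-5,0,62]))
print("bar tri:")
ob=[(c,k,[[0,0,0]],[p]) for c,k,p in((w,1,np.array((312,299))/S),(sc,0,np.array((208,79))/4.6+[190,165]),(sd,0,np.array((182,408))/4.6+[178,108]))]
print(fit(ob,[467,-22,62,0]))
```

```text
[ 4.71592e+02 -2.18830e+01 -3.49900e+00  7.70000e-02] [[-0.5, -0.2], [1.1, -0.1], [-1.0, 0.3], [-0.5, -3.0], [1.8, 3.0]]
[ 4.65952e+02 -7.39100e+00 -2.03410e+01  8.90000e-02] [[-0.0, -0.3], [0.2, -0.2], [-0.0, -0.4], [0.4, 0.1], [-0.5, 1.1]]
[ 4.70125e+02 -9.97700e+00 -1.22040e+01  6.30000e-02] [[0.1, -0.7], [-0.2, -0.1], [-0.2, 0.3], [-0.1, -0.7], [-0.3, 0.0], [0.8, 2.3]]
[ 4.71697e+02 -2.08170e+01 -1.60100e+00  7.70000e-02] [[-1.1, -0.8], [0.5, -0.3], [-0.5, 0.2], [-0.8, -3.7], [1.6, 2.9], [-0.8, -0.6], [-1.1, -0.2], [0.2, 0.6], [-0.1, 0.1], [-1.6, 1.4], [-0.2, -0.4], [0.0, 0.6], [1.2, -0.2], [0.7, -1.4], [-0.1, -0.2], [1.5, 2.4]]
bar [466.71167519 -21.19964795  60.39854624]
bar tri:
(array([466.49075682, -19.53741035,  61.46962682,   0.        ]), array([[-0.1, -0.1],
       [-0.6, -0.1],
       [ 0.8, -0. ]]))
```

The bar sits at about (466.6, -20.5, 61.5) and the jig at (471.6, -20.5) with yaw 0.077. I'll approach above the bar half open, take a second wrist view there to confirm, then look at the rack and block later.

The manual's scale: shifts go in units of 100 mm and turns go in units of 0.2 rad. Converting my numbers, 142 mm is 1.42, -58.4 mm is -0.584, -0.077 rad is -0.385.

Emit:
move_tool(
  rows="-0.05,-0.15,0.35,0,0,-0.1 | -0.1,-0.3,0.7,0,0,-0.2 | -0.15,-0.45,1.05,0,0,-0.3 | -0.205,-0.584,1.42,0,0,-0.385 | -0.205,-0.584,1.42,0,0,-0.385 | -0.205,-0.584,1.42,0,0,-0.385",
  aperture=0.5,
  force=40,
)

```text
time_s: 0.75
eef_pos: [467.3, -20.6, 263.6]
ee_rot: [0.0, 0.68, 0.734, 0.0]
force: [-0.5, 0.5, 0.7]
grip_width: 0.499
grip_force: 0.0
```

Run:
```python
from h import *
snap("wrist","w1"); print(ctrl.sense()["eef_pos"])
```

```text
[467.66914752 -20.59708885 264.38378976]
```

View pics/w1v.png

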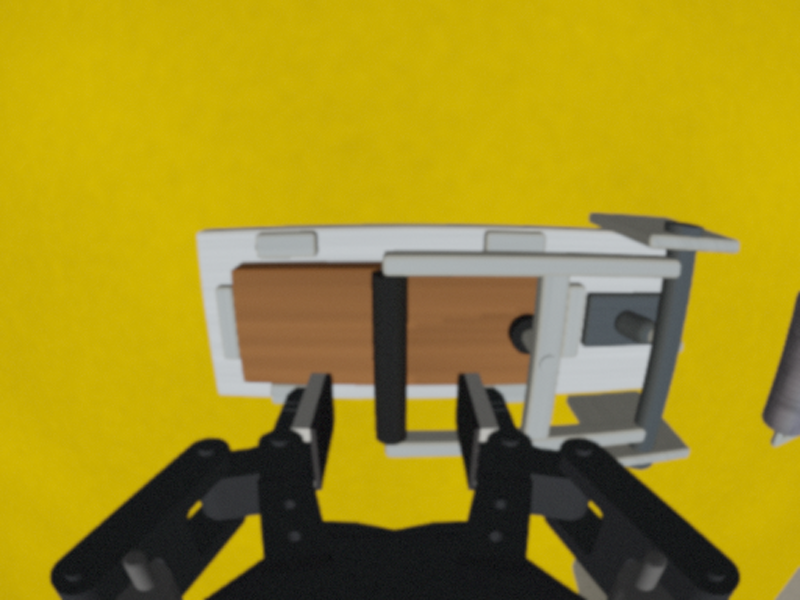

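The bar is centred between the fingers (bar column 390, pads 331 and 460) and aligned. Its ends are at (391,273) and (391,441), and the left bed corners are at (199,233) and (217,394).

Run:
```python
from h import *
w0=pickle.load(open("pics/w0.pkl","rb"));w1=pickle.load(open("pics/w1.pkl","rb"))
A=[[-105,47,12],[-105,-47,12],[165,-47,12]]
o=[(w0,1,A,np.array([(203,239),(220,342),(529,320)])/S),(w1,1,A[:2],np.array([(199,233),(217,394)])/S)]
print(fit(o,[472,-22,0,.08]))
o=[(w0,1,[[0,37,0],[0,-37,0]],np.array([(308,252),(318,347)])/S),(w1,1,[[0,37,0],[0,-37,0]],np.array([(391,273),(391,441)])/S)]
print(fit(o,[467,-22,62,.08]))
```

```text
(array([ 4.72063007e+02, -2.19210784e+01, -2.44255870e+00,  7.79969763e-02]), array([[-0.5,  0. ],
       [ 1.1,  0.3],
       [-0.5,  0.6],
       [-0.9, -0.7],
       [ 1.6,  0.1]]))
(array([ 4.66849854e+02, -2.09768981e+01,  6.54821322e+01,  6.97414362e-02]), array([[-1.8, -0.5],
       [ 0. ,  2.2],
       [ 0.5,  0.3],
       [ 0. , -0.8]]))
```

Emit:
move_tool(
  rows="0,0,0.15,0,0,0 | 0,0,0.3,0,0,0 | 0,0,0.42,0,0,0 | 0,0,0.42,0,0,0 | 0,0,0.42,0,0,0",
  aperture=0.5,
)

```text
time_s: 1.3
eef_pos: [467.1, -20.5, 221.5]
ee_rot: [0.001, 0.679, 0.734, 0.0]
force: [-0.1, 0.7, 0.2]
grip_width: 0.501
grip_force: 0.0
```

To row units: 2 mm is 0.02.

Emit:
move_tool(
  rows="0,0,0.02,0,0,0 | 0,0,0.02,0,0,0 | 0,0,0.02,0,0,0 | 0,0,0.02,0,0,0 | 0,0,0.02,0,0,0 | 0,0,0.02,0,0,0",
  aperture=0,
  force=40,
)

```text
time_s: 1.9
eef_pos: [466.0, -20.6, 219.1]
ee_rot: [-0.001, 0.679, 0.734, -0.001]
force: [-8.6, -2.0, 7.2]
grip_width: 0.149
grip_force: 38.9
```

Run:
```python
from h import *
# arc shifts (tool y, tool z) from q=0
for q in np.arange(.12,1.85,.12): print(round(q,2),(125*(1-np.cos(q))).round(1),(-125*np.sin(q)).round(1))
```

```text
0.12 0.9 -15.0
0.24 3.6 -29.7
0.36 8.0 -44.0
0.48 14.1 -57.7
0.6 21.8 -70.6
0.72 31.0 -82.4
0.84 41.6 -93.1
0.96 53.3 -102.4
1.08 66.1 -110.2
1.2 79.7 -116.5
1.32 94.0 -121.1
1.44 108.7 -123.9
1.56 123.7 -125.0
1.68 138.6 -124.3
1.8 153.4 -121.7
```

To row units: -102.4 mm is -1.024, 53.3 mm is 0.533.

Emit:
move_tool(
  rows="0,0.01,-0.15,0,0,0 | 0,0.036,-0.297,0,0,0 | 0,0.08,-0.44,0,0,0 | 0,0.14,-0.577,0,0,0 | 0,0.218,-0.706,0,0,0 | 0,0.31,-0.824,0,0,0 | 0,0.416,-0.93,0,0,0 | 0,0.533,-1.024,0,0,0",
)

```text
time_s: 2.7
eef_pos: [516.8, -16.5, 322.8]
ee_rot: [-0.006, 0.679, 0.734, -0.006]
force: [-31.0, -1.4, 31.3]
grip_width: 0.147
grip_force: 41.1
```

To row units: 95 mm is 0.95, 85.3 mm is 0.853.

Emit:
move_tool(
  rows="0,0.128,-0.078,0,0,0 | 0,0.264,-0.14,0,0,0 | 0,0.407,-0.187,0,0,0 | 0,0.554,-0.215,0,0,0 | 0,0.704,-0.226,0,0,0 | 0,0.853,-0.219,0,0,0 | 0,0.95,-0.204,0,0,0 | 0,0.95,-0.204,0,0,0",
)

```text
time_s: 3.5
eef_pos: [615.2, -8.7, 341.9]
ee_rot: [0.001, 0.679, 0.734, 0.001]
force: [3.6, 2.6, 2.4]
grip_width: 0.147
grip_force: 42.8
```

To row units: -80 mm is -0.8, -20 mm is -0.2.

Emit:
move_tool(
  rows="0,0,0,0,0,0 | 0,0,0,0,0,0 | 0,0,0,0,0,0 | 0,0,-0.2,0,0,0 | 0,0,-0.5,0,0,0 | 0,0,-0.8,0,0,0 | 0,0,-0.8,0,0,0",
  aperture=0.6,
)

```text
time_s: 4.2
eef_pos: [614.1, -9.2, 426.0]
ee_rot: [0.003, 0.679, 0.734, 0.002]
force: [0.2, 0.5, 0.1]
grip_width: 0.6
grip_force: 0.0
```

To row units: 219 mm is 2.19, -127 mm is -1.27.

Emit:
move_tool(
  rows="0.36,-0.21,0,0,0,0 | 0.73,-0.42,0,0,0,0 | 1.1,-0.64,0,0,0,0 | 1.47,-0.85,0,0,0,0 | 1.84,-1.06,0,0,0,0 | 2.19,-1.27,0,0,0,0 | 2.19,-1.27,0,0,0,0 | 2.19,-1.27,0,0,0,0",
)

```text
time_s: 5.0
eef_pos: [470.6, 199.7, 421.3]
ee_rot: [0.0, 0.679, 0.734, -0.0]
force: [-0.1, -0.2, 0.3]
grip_width: 0.6
grip_force: 0.0
```

Run:
```python
from h import *
snap("wrist","r1"); print(ctrl.sense()["eef_pos"])
```

```text
[471.11470933 199.04498387 421.25195146]
```

Emit:
move_tool(
  rows="0.3,0,0,0,0,0 | 0.6,0,0,0,0,0 | 0.9,0,0,0,0,0 | 0.9,0,0,0,0,0 | 0.9,0,0,0,0,0",
)

```text
time_s: 5.55
eef_pos: [464.8, 288.5, 421.0]
ee_rot: [-0.0, 0.68, 0.734, -0.001]
force: [-1.1, 0.0, 0.6]
grip_width: 0.601
grip_force: 0.0
```

Run:
```python
from h import *
snap("wrist","r2"); print(ctrl.sense()["eef_pos"])
a=[cv2.imread(f"pics/{t}.png") for t in("r1","r2")]
cv2.imwrite("pics/mr0.png",cv2.resize(np.hstack(a),(800,300)))
for t in("r1","r2"):
  print(t,project(pickle.load(open(f"pics/{t}.pkl","rb")),[458,372,10],1))
```

```text
[464.74905161 288.12998725 421.11186029]
r1 [[252.78280213  27.79332256]]
r2 [[251.86426937  95.99636404]]
```

Run:
```python
import cv2,numpy as np
a=cv2.imread("pics/r1.png")[0:80,135:375];b=cv2.imread("pics/r2.png")[40:140,135:375]
cv2.imwrite("pics/mr.png",cv2.resize(np.vstack([a,b]),None,fx=3.3,fy=3.3,interpolation=cv2.INTER_CUBIC))
```

```text
(no output)
```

View pics/mr.png

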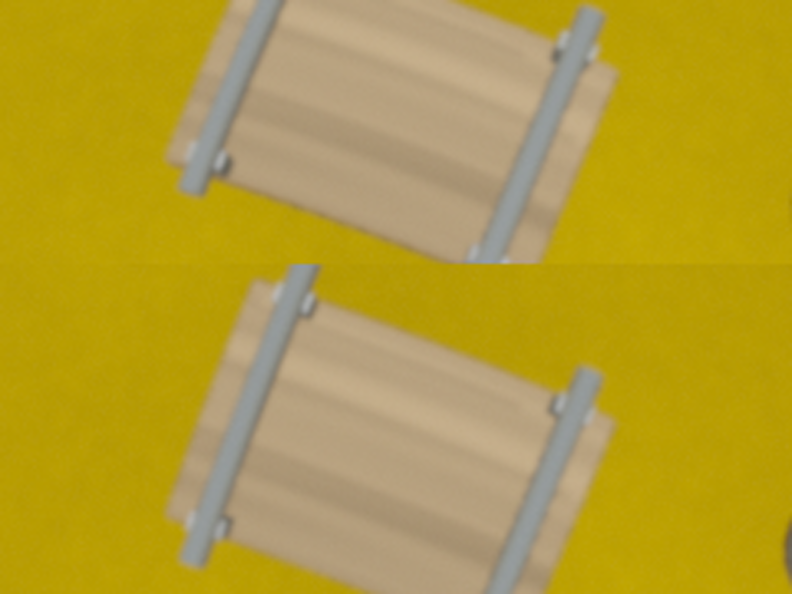

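The rack appears in both views. In r1 the base corners are at (617,72) and (168,160) and the bar ends at (192,191) and (590,11). In r2 they are (257,279), (613,422), (170,515) and (193,564), (588,371).

Run:
```python
from h import *
r1,r2=[pickle.load(open(f"pics/{t}.pkl","rb")) for t in("r1","r2")]
p1=np.array([(617,72),(168,160),(192,191),(590,11)])/3.3+[135,0]
p2=np.array([(257,279),(613,422),(170,515),(193,564),(588,371)])/3.3+[135,-40]
L1=[[75,50,10],[-75,-50,10],[-55,-60,35],[55,60,35]];L2=[[-75,50,10]]+L1
o1=(r1,1,L1,p1);o2=(r2,1,L2,p2)
for o in([o1],[o2],[o1,o2]): v,r=fit(o,[458,372,0,-.35]);print(v.round(3),r.tolist())
# bars only, height
b=[(r1,1,[[-55,-60,0],[55,60,0]],p1[2:]),(r2,1,[[-55,-60,0],[55,60,0]],p2[3:])];print(fit(b,[458,372,35,-.35]))
```

```text
[ 4.59780e+02  3.67869e+02 -8.00400e+00 -2.97000e-01] [[-0.3, -0.2], [-0.2, 0.1], [0.1, -0.1], [0.3, 0.2]]
[ 4.59855e+02  3.66667e+02 -8.37000e+00 -2.98000e-01] [[-0.2, 0.5], [-0.0, -0.4], [-0.6, 0.1], [0.3, -0.6], [0.4, 0.4]]
[ 4.59841e+02  3.67132e+02 -7.33800e+00 -2.97000e-01] [[-0.1, 0.1], [-0.3, 0.6], [0.0, 0.4], [0.4, 0.6], [-0.3, 0.0], [0.2, -0.8], [-0.7, -0.2], [0.1, -0.8], [0.5, -0.1]]
(array([ 4.59508856e+02,  3.67018520e+02,  2.84271285e+01, -2.92316470e-01]), array([[-0.2,  0.7],
       [ 0.1,  0.2],
       [-0.1, -0.4],
       [ 0.3, -0.4]]))
```

The rack is at (459.8, 367.0) with yaw -0.297; the camera looks nearly straight down there, so the z bias barely affects xy. Next I'll go over the jig, turning the gripper a quarter turn.

To row units: -44 mm is -0.44, -12 mm is -0.12, -0.98 rad is -4.9.

Emit:
move_tool(
  rows="-0.44,-0.025,0,0,0,-0.7 | -0.88,-0.05,0,0,0,-1.4 | -1.32,-0.075,0,0,0,-2.1 | -1.76,-0.1,0,0,0,-2.8 | -2.2,-0.12,0,0,0,-3.5 | -2.64,-0.145,0,0,0,-4.2 | -3.086,-0.167,0,0,0,-4.9 | -3.086,-0.167,0,0,0,-4.9",
  aperture=1.0,
)

```text
time_s: 6.4
eef_pos: [470.8, -24.3, 421.5]
ee_rot: [0.0, 0.255, 0.967, -0.0]
force: [0.3, 0.4, 0.5]
grip_width: 1.002
grip_force: 0.0
```

Emit:
move_tool(
  rows="0,0,0.25,0,0,-0.7 | 0,0,0.6,0,0,-1.4 | 0,0,0.95,0,0,-2.1 | 0,0,1.3,0,0,-2.8 | 0,0,1.6,0,0,-2.955 | 0,0,1.6,0,0,-2.955 | 0,0,1.6,0,0,-2.955",
)

```text
time_s: 7.1
eef_pos: [471.3, -20.6, 262.3]
ee_rot: [0.0, -0.037, 0.999, -0.0]
force: [0.6, 0.2, 1.0]
grip_width: 0.995
grip_force: 0.0
```

Run:
```python
from h import *
s=ctrl.sense(); print(s["joints"].round(2)); c=snap("wrist","j1")
for P in([0,0,30],[0,30,30],[0,-30,30],[80,30,30],[80,-30,30],[-80,30,30]): print(P,project(c,R.from_rotvec([0,0,.078]).apply(P)+[471.8,-20.8,0],1)*S)
t=rot(s["ee_rot"]).as_matrix();print(t.round(3).tolist(),s["eef_pos"])
```

```text
[-0.29  0.37  1.83 -0.    0.94 -1.94]
[0, 0, 30] [[394.29242723 331.0992446 ]]
[0, 30, 30] [[458.2768552  330.72744198]]
[0, -30, 30] [[330.32637212 331.11084983]]
[80, 30, 30] [[449.83127216 466.23000405]]
[80, -30, 30] [[339.70470563 466.53109468]]
[-80, 30, 30] [[463.66672525 156.21377813]]
[[-0.997, -0.075, 0.0], [-0.075, 0.997, -0.0], [-0.0, -0.0, -1.0]] [471.29163656 -20.64602893 262.31828244]
```

View pics/j1v.png

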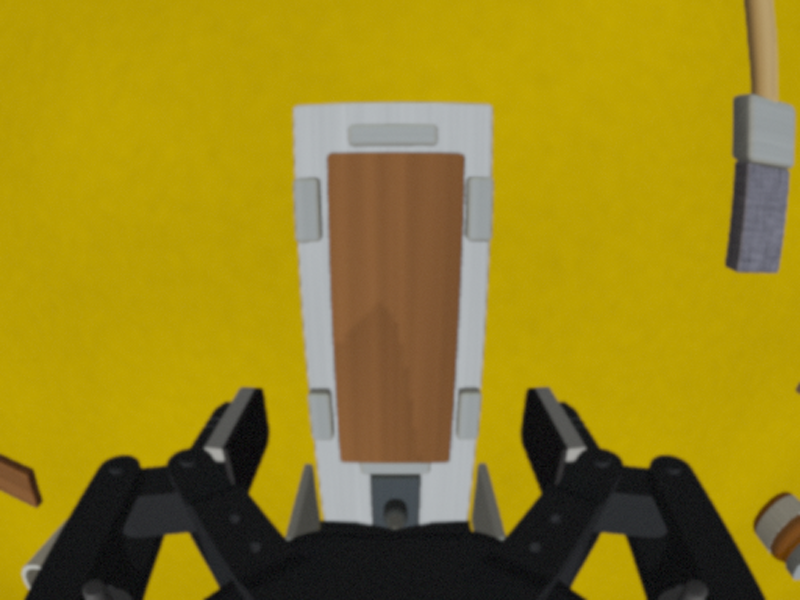

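The board in the jig has corners at (329,154), (464,154), (340,461) and (451,461), within a few pixels of the predicted pose. The clamp is open and out of view, and the fingers straddle the board symmetrically. Descending.

To row units: 72 mm is 0.72, 68 mm is 0.68.

Emit:
move_tool(
  rows="0,0,0.25,0,0,0 | 0,0,0.5,0,0,0 | 0,0,0.68,0,0,0 | 0,0,0.72,0,0,0 | 0,0,0.72,0,0,0 | 0,0,0.72,0,0,0",
)

```text
time_s: 7.75
eef_pos: [471.7, -20.0, 190.9]
ee_rot: [0.001, -0.038, 0.999, -0.0]
force: [-0.5, 0.1, 0.4]
grip_width: 1.004
grip_force: 0.0
```

Emit:
move_tool(
  rows="0,0,0.02,0,0,0 | 0,0,0.04,0,0,0 | 0,0,0.04,0,0,0",
)

```text
time_s: 8.05
eef_pos: [471.1, -19.8, 185.6]
ee_rot: [0.0, -0.039, 0.999, -0.0]
force: [-0.8, 0.3, 0.4]
grip_width: 0.998
grip_force: 0.0
```

Run:
```python
from h import *
j=pickle.load(open("pics/j1.pkl","rb"));w0=pickle.load(open("pics/w0.pkl","rb"));w1=pickle.load(open("pics/w1.pkl","rb"))
A=[[-105,47,12],[-105,-47,12],[165,-47,12]]
oj=(j,1,A[:2]+[[-84,19,21],[-84,-19,21]],np.array([(493,104),(293,104),(437,146),(350,146)])/S)
o=[(w0,1,A,np.array([(203,239),(220,342),(529,320)])/S),(w1,1,A[:2],np.array([(199,233),(217,394)])/S),oj]
v,r=fit(o,[472,-22,0,.08]);print(v,r.tolist())
B=[[80,30,18],[80,-30,18],[-80,30,18],[-80,-30,18]]
v,r=fit([(j,1,B,np.array([(451,461),(340,461),(464,154),(329,154)])/S)],[472,-21,12,.08]);print(v,r.tolist())
```

```text
[ 4.71413150e+02 -2.12634542e+01 -1.27995634e+00  7.73997762e-02] [[-1.3, -0.4], [0.4, 0.1], [-0.7, 0.5], [-2.2, -1.4], [0.4, -0.1], [-0.1, 0.4], [-0.2, 0.8], [-1.1, -0.1], [0.3, 0.1]]
[ 4.70712079e+02 -2.00510907e+01  8.29253352e+00  7.33528382e-02] [[-0.6, -0.1], [0.7, -0.1], [0.7, 0.2], [-0.8, -0.1]]
```

To row units: 2 mm is 0.02.

Emit:
move_tool(
  rows="0,0,0.02,0,0,0 | 0,0,0.02,0,0,0 | 0,0,0.02,0,0,0 | 0,0,0.02,0,0,0 | 0,0,0.02,0,0,0",
  aperture=0,
  force=50,
)

```text
time_s: 8.55
eef_pos: [471.2, -19.7, 183.6]
ee_rot: [0.0, -0.039, 0.999, -0.0]
force: [-1.2, 0.7, 4.6]
grip_width: 0.686
grip_force: 54.7
```

Emit:
move_tool(
  rows="0,0,0,0,0,0 | 0,0,-0.03,0,0,0 | 0,0,-0.06,0,0,0 | 0,0,-0.1,0,0,0 | 0,0,-0.1,0,0,0",
)

```text
time_s: 9.05
eef_pos: [471.3, -19.8, 193.9]
ee_rot: [0.0, -0.039, 0.999, -0.0]
force: [-0.2, -0.3, -1.4]
grip_width: 0.688
grip_force: 54.0
```

Emit:
move_tool(
  rows="0,0,-0.2,0,0,0 | 0,0,-0.45,0,0,0 | 0,0,-0.7,0,0,0 | -0.01,0.2,-0.95,0,0,0.2 | -0.03,0.5,-1.06,0,0,0.4 | -0.05,0.85,-1.06,0,0,0.6 | -0.065,1.2,-1.06,0,0,0.8 | -0.08,1.55,-1.06,0,0,1",
)

```text
time_s: 9.85
eef_pos: [466.9, 136.7, 299.5]
ee_rot: [0.0, 0.062, 0.998, 0.0]
force: [0.6, -0.0, -0.4]
grip_width: 0.688
grip_force: 54.7
```

Emit:
move_tool(
  rows="-0.015,0.35,0,0,0,0.15 | -0.03,0.7,0,0,0,0.3 | -0.05,1.05,0,0,0,0.45 | -0.06,1.4,0,0,0,0.6 | -0.08,1.75,0,0,0,0.75 | -0.09,2.1,0,0,0,0.87 | -0.09,2.25,0,0,0,0.87 | -0.09,2.25,0,0,0,0.87",
)

```text
time_s: 10.65
eef_pos: [503.3, 359.1, 298.8]
ee_rot: [-0.0, 0.147, 0.989, -0.0]
force: [-0.3, -0.4, -2.3]
grip_width: 0.691
grip_force: 54.7
```

Run:
```python
from h import *
s=ctrl.sense();d=np.array([459.8,367,250])-s["eef_pos"];t=rot(s["ee_rot"]);print(s["eef_pos"],d,t.inv().apply(d),t.as_matrix().round(3).tolist(),-.297-np.arctan2(-t.as_matrix()[1,0],-t.as_matrix()[0,0]))
```

```text
[503.30317772 359.14214452 298.83166096] [-43.50317772   7.85785548 -48.83166096] [43.88625269 -5.10228197 48.85454964] [[-0.957, 0.29, -0.001], [0.29, 0.957, 0.0], [0.001, -0.0, -1.0]] -0.002471478342468858
```

Emit:
move_tool(
  rows="0.2,-0.025,0.15,0,0,0 | 0.44,-0.05,0.35,0,0,0 | 0.44,-0.05,0.6,0,0,0 | 0.44,-0.05,0.75,0,0,0 | 0.44,-0.05,0.75,0,0,0 | 0.44,-0.05,0.75,0,0,0",
)

```text
time_s: 11.25
eef_pos: [460.4, 365.1, 225.1]
ee_rot: [0.0, 0.148, 0.989, 0.0]
force: [0.6, -0.4, -1.6]
grip_width: 0.689
grip_force: 54.6
```

Run:
```python
from h import *
s=ctrl.sense();d=np.array([459.8,367,206.6])-s["eef_pos"];t=rot(s["ee_rot"]);print(t.inv().apply(d))
c=snap("wrist","p1")
for P in([-55,60,35],[55,60,35],[-55,-60,35],[-80,30,53],[-80,-30,53]): print(P,project(c,R.from_rotvec([0,0,-.297]).apply(P)+[459.8,367,0],1)*S)
```

```text
[ 1.15790453  1.60868166 18.45139464]
[-55, 60, 35] [[564.94670338 226.97017442]]
[55, 60, 35] [[531.30767383 474.49519026]]
[-55, -60, 35] [[231.17908895 226.80234357]]
[-80, 30, 53] [[498.30041328 152.87769206]]
[-80, -30, 53] [[299.79075842 152.51433235]]
```

View pics/p1v.png

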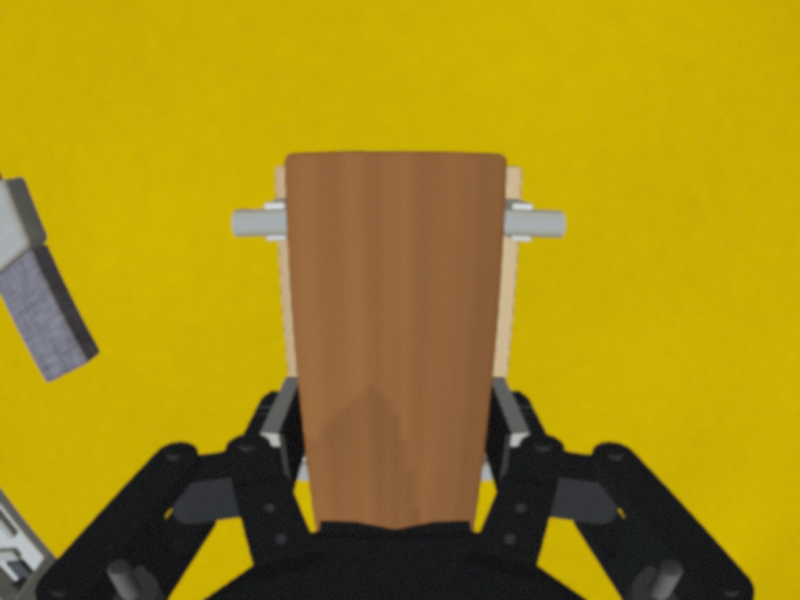

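The board hangs squarely over the rack: bar ends at (232,222) and (566,222), board edges at 286 and 507, so it is within about 2 mm. Lowering.

To row units: 6 mm is 0.06, 1 mm is 0.01.

Emit:
move_tool(
  rows="0.005,0.01,0.06,0,0,0 | 0.005,0.01,0.12,0,0,0 | 0.005,0.01,0.155,0,0,0 | 0.005,0.01,0.165,0,0,0 | 0.005,0.01,0.175,0,0,0 | 0.005,0.01,0.175,0,0,0",
)

```text
time_s: 11.9
eef_pos: [460.0, 366.8, 207.0]
ee_rot: [0.0, 0.148, 0.989, 0.0]
force: [0.6, -0.7, -0.9]
grip_width: 0.686
grip_force: 54.7
```

Emit:
move_tool(
  rows="0,0,0.007,0,0,0 | 0,0,0.014,0,0,0 | 0,0,0.014,0,0,0",
)

```text
time_s: 12.2
eef_pos: [460.0, 366.8, 206.6]
ee_rot: [0.0, 0.148, 0.989, 0.0]
force: [-2.5, -2.0, 6.2]
grip_width: 0.691
grip_force: 55.7
```

To row units: -190 mm is -1.9, -20 mm is -0.2.

Emit:
move_tool(
  rows="0,0,0,0,0,0 | 0,0,0,0,0,0 | 0,0,0,0,0,0 | 0,0,-0.2,0,0,0 | 0,0,-0.65,0,0,0 | 0,0,-1.1,0,0,0 | 0,0,-1.55,0,0,0 | 0,0,-1.9,0,0,0",
  aperture=1.0,
)

```text
time_s: 13.0
eef_pos: [459.7, 366.7, 398.6]
ee_rot: [0.001, 0.148, 0.989, 0.001]
force: [1.0, 0.2, 0.5]
grip_width: 0.995
grip_force: 0.0
```

Emit:
move_tool(
  rows="-0.145,-0.43,0,0,0,-0.05 | -0.29,-0.86,0,0,0,-0.1 | -0.435,-1.29,0,0,0,-0.15 | -0.58,-1.72,0,0,0,-0.2 | -0.725,-2.15,0,0,0,-0.25 | -0.87,-2.58,0,0,0,-0.3 | -1.015,-3.01,0,0,0,-0.35 | -1.16,-3.44,0,0,0,-0.4",
)

```text
time_s: 13.8
eef_pos: [469.9, 2.1, 395.8]
ee_rot: [0.0, 0.108, 0.994, -0.0]
force: [0.4, 0.2, 0.8]
grip_width: 0.997
grip_force: 0.0
```

Run:
```python
from h import *
s=ctrl.sense();d=np.array([480,-285,397])-s["eef_pos"];t=rot(s["ee_rot"]);print(s["eef_pos"],t.inv().apply(d),s["joints"].round(2))
```

```text
[469.93061712   2.14292353 395.7591293 ] [ -71.45253608 -278.29313145   -1.20782512] [-0.25  0.2   1.67  0.    1.27 -1.6 ]
```

Emit:
move_tool(
  rows="-0.11,-0.42,0,0,0,-0.025 | -0.22,-0.84,0,0,0,-0.05 | -0.33,-1.26,0,0,0,-0.075 | -0.44,-1.68,0,0,0,-0.1 | -0.55,-2.1,0,0,0,-0.125 | -0.71,-2.78,0,0,0,-0.135 | -0.71,-2.78,0,0,0,-0.135 | -0.71,-2.78,0,0,0,-0.135",
)

```text
time_s: 14.6
eef_pos: [479.4, -285.3, 395.0]
ee_rot: [-0.0, 0.096, 0.995, 0.0]
force: [0.2, 0.5, 0.2]
grip_width: 1.0
grip_force: 0.0
```

Run:
```python
from h import *
print(ctrl.sense()["eef_pos"]);snap("wrist","b1")
```

```text
[ 479.38667631 -285.33587146  394.96454823]
```

Emit:
move_tool(
  rows="-0.1,-0.4,0,0,0,0 | -0.1,-0.6,0.3,0,0,0 | -0.1,-0.6,0.6,0,0,0 | -0.1,-0.6,0.6,0,0,0",
)

```text
time_s: 15.05
eef_pos: [478.1, -342.4, 332.1]
ee_rot: [-0.003, 0.095, 0.996, 0.003]
force: [-0.0, 0.5, 0.1]
grip_width: 1.0
grip_force: 0.0
```

Run:
```python
from h import *
print(ctrl.sense()["eef_pos"]);snap("wrist","b2")
for t in("b1","b2"):
  c=pickle.load(open(f"pics/{t}.pkl","rb"))
  for z in [38]: print(project(c,[437,-325,z],1))
a=[cv2.imread(f"pics/{t}.png")[0:330,130:400] for t in("b1","b2")]
cv2.imwrite("pics/mb.png",cv2.resize(np.hstack(a),(800,489),interpolation=cv2.INTER_CUBIC))
```

```text
[ 478.07502588 -342.40465871  332.06714402]
[[209.82268168 141.00307851]]
[[261.29452464 141.58670907]]
```

View pics/mb.png

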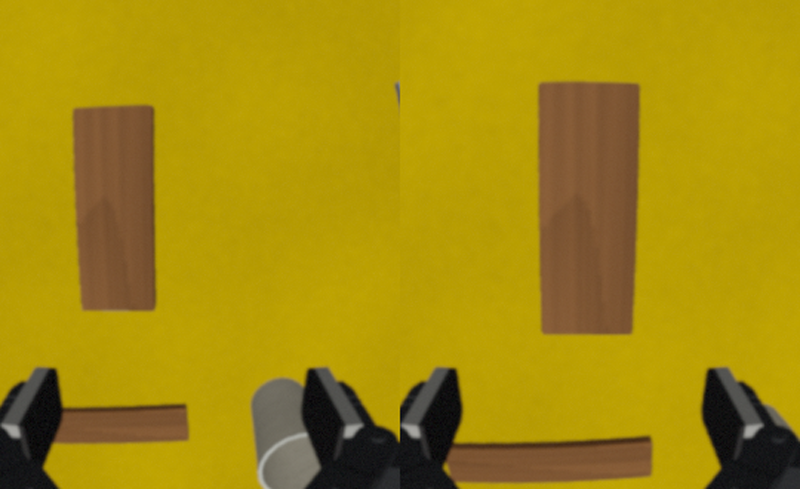

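The fresh board's corners are at b1 (74,107), (153,105), (82,310), (155,309) and at b2 (540,83), (639,83), (542,333), (632,333). The cup is ahead on the right and the offcut beyond the far end.

Run:
```python
from h import *
b1,b2=[pickle.load(open(f"pics/{t}.pkl","rb")) for t in("b1","b2")]
k=800/540
L=[[-80,-30,18],[-80,30,18],[80,-30,18],[80,30,18]]
p1=np.array([(74,107),(153,105),(82,310),(155,309)])/k+[130,0]
p2=np.array([(140,83),(239,83),(142,333),(232,333)])/k+[130,0]
for o in([(b1,1,L,p1)],[(b2,1,L,p2)],[(b1,1,L,p1),(b2,1,L,p2)]): v,r=fit(o,[437,-325,20,-.19]);print(v.round(3),r.tolist())
sd=ctrl.calibration("side");sc=ctrl.calibration("scene")
print("cup rim ctr",fit([(sd,0,[[0,0,0]],[np.array((482,380))/S]),(sc,0,[[0,0,0]],[np.array((408,398))/S])],[600,-200,100,0])[0])
s=ctrl.sense();t=rot(s["ee_rot"]);d=np.array([v[0],v[1],225])-s["eef_pos"]
print(t.inv().apply(d),"yaw err",v[3]-np.arctan2(-t.as_matrix()[1,0],-t.as_matrix()[0,0]))
```

```text
[ 4.38396e+02 -3.28982e+02  1.54330e+01 -1.97000e-01] [[-0.3, 0.4], [0.3, -0.3], [0.0, -0.7], [0.0, 0.5]]
[ 4.38806e+02 -3.28932e+02  1.51350e+01 -1.95000e-01] [[-0.6, -0.3], [0.4, 0.5], [0.1, -0.2], [0.0, -0.0]]
[ 4.38638e+02 -3.28959e+02  1.53180e+01 -1.96000e-01] [[-0.3, 0.6], [0.2, -0.1], [0.2, -0.5], [0.2, 0.6], [-0.6, -0.5], [0.5, 0.3], [-0.0, -0.3], [-0.1, -0.1]]
cup rim ctr [ 654.75007225 -216.66194937   94.80008488    0.        ]
[ 41.44206793   5.58653075 109.95472606] yaw err -0.0071619649981176925
```

The manual's scale: shifts go in units of 100 mm and turns go in units of 0.2 rad. Converting my numbers, 110 mm is 1.1, 41.4 mm is 0.414, 0.007 rad is 0.035.

Emit:
move_tool(
  rows="0.14,0.02,0.3,0,0,0.035 | 0.28,0.04,0.65,0,0,0.035 | 0.414,0.056,1,0,0,0.035 | 0.414,0.056,1.1,0,0,0.035 | 0.414,0.056,1.1,0,0,0.035 | 0.414,0.056,1.1,0,0,0.035",
  aperture=1.0,
)

```text
time_s: 15.7
eef_pos: [439.9, -330.8, 227.9]
ee_rot: [0.001, 0.098, 0.995, -0.001]
force: [0.6, -0.5, 0.5]
grip_width: 0.996
grip_force: 0.0
```

Run:
```python
from h import *
s=ctrl.sense();t=rot(s["ee_rot"]);d=np.array([438.7,-329,191.6])-s["eef_pos"]
print(t.inv().apply(d),"yaw err",-.196-np.arctan2(-t.as_matrix()[1,0],-t.as_matrix()[0,0]))
```

```text
[ 1.60699151  1.59382099 36.31858544] yaw err 6.615269374285471e-05
```

To row units: 36 mm is 0.36, 28 mm is 0.28.

Emit:
move_tool(
  rows="0.01,0.01,0.15,0,0,0 | 0.01,0.01,0.28,0,0,0 | 0.01,0.01,0.36,0,0,0 | 0.01,0.01,0.36,0,0,0 | 0.01,0.01,0.36,0,0,0",
)

```text
time_s: 16.2
eef_pos: [438.2, -329.4, 190.0]
ee_rot: [0.0, 0.098, 0.995, -0.0]
force: [-0.4, -0.0, 0.4]
grip_width: 1.002
grip_force: 0.0
```

Emit:
move_tool(
  rows="0,0,0,0,0,0 | 0,0,0,0,0,0 | 0,0,0,0,0,0 | 0,0,0,0,0,0 | 0,0,0,0,0,0",
  aperture=0,
  force=50,
)

```text
time_s: 16.7
eef_pos: [438.1, -329.4, 190.4]
ee_rot: [0.001, 0.098, 0.995, -0.0]
force: [-0.7, -0.3, 5.8]
grip_width: 0.69
grip_force: 54.6
```

Emit:
move_tool(
  rows="0,0,-0.05,0,0,0 | 0,0,-0.15,0,0,0 | 0,0,-0.4,0,0,0 | 0,0,-0.8,0,0,0 | 0,0,-1.1,0,0,0 | 0,0,-1.1,0,0,0",
)

```text
time_s: 17.3
eef_pos: [438.3, -329.5, 304.3]
ee_rot: [0.003, 0.098, 0.995, -0.003]
force: [0.7, -0.6, -2.0]
grip_width: 0.69
grip_force: 54.4
```

To row units: 309.3 mm is 3.093, 27.9 mm is 0.279, -0.273 rad is -1.365.

Emit:
move_tool(
  rows="0.035,0.38,0,0,0,-0.175 | 0.07,0.77,0,0,0,-0.35 | 0.105,1.16,0,0,0,-0.525 | 0.14,1.55,0,0,0,-0.7 | 0.175,1.94,0,0,0,-0.875 | 0.21,2.32,0,0,0,-1.05 | 0.245,2.71,0,0,0,-1.25 | 0.279,3.093,0,0,0,-1.365",
)

```text
time_s: 18.1
eef_pos: [470.7, -18.7, 299.2]
ee_rot: [-0.0, -0.039, 0.999, 0.0]
force: [1.1, -0.8, -1.3]
grip_width: 0.687
grip_force: 54.3
```

Emit:
move_tool(
  rows="0,0,0,0,0,0 | 0,0,0.15,0,0,0 | 0,0,0.3,0,0,0 | 0,0,0.3,0,0,0",
)

```text
time_s: 18.5
eef_pos: [470.4, -20.7, 267.8]
ee_rot: [-0.002, -0.038, 0.999, 0.001]
force: [0.3, -0.1, -1.1]
grip_width: 0.692
grip_force: 54.4
```

Run:
```python
from h import *
s=ctrl.sense();t=rot(s["ee_rot"]);d=np.array([471.2,-20.5,222])-s["eef_pos"]
print(t.inv().apply(d),"yaw err",.0775-np.arctan2(-t.as_matrix()[1,0],-t.as_matrix()[0,0]))
```

```text
[-0.9536828   0.05540755 45.83716806] yaw err 0.0017613544487196653
```

To row units: 57 mm is 0.57, 52 mm is 0.52.

Emit:
move_tool(
  rows="-0.007,0,0.18,0,0,0 | -0.007,0,0.36,0,0,0 | -0.007,0,0.52,0,0,0 | -0.007,0,0.57,0,0,0 | -0.007,0,0.57,0,0,0 | -0.007,0,0.57,0,0,0",
)

```text
time_s: 19.1
eef_pos: [472.0, -20.6, 213.4]
ee_rot: [0.001, -0.038, 0.999, -0.0]
force: [-0.6, -1.5, -1.8]
grip_width: 0.692
grip_force: 54.5
```

Run:
```python
from h import *
s=ctrl.sense();print(s["eef_pos"]);c=snap("wrist","f1")
z=s["eef_pos"][2]-170.4
Z=R.from_rotvec([0,0,.0775])
for n,P in(("bedL",[-105,-47,12]),("bedR",[-105,47,12]),("stopin",[-84,0,21]),("bdL",[-80,-30,18+z]),("bdR",[-80,30,18+z]),("bdbot",[-80,0,z])): print(n,(project(c,Z.apply(P)+[471.2,-20.7,0],1)*S).round(0))
```

```text
[471.98996783 -20.5668948  213.39613268]
bedL [[266.  89.]]
bedR [[523.  89.]]
stopin [[394. 140.]]
bdL [[280. 154.]]
bdR [[509. 154.]]
bdbot [[394. 151.]]
```

View pics/f1v.png

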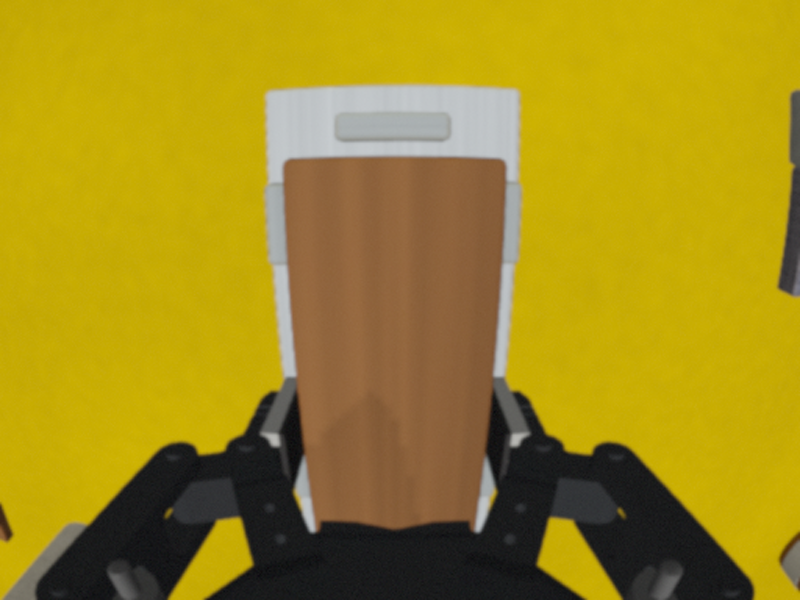

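The board (284..506) is centred over the bed (266..520) to within about 1 mm. Its end is about 1 mm too far towards the hinge (row 158, predicted 154). I'll nudge it and lower.

To row units: 0.9 mm is 0.009, -0.4 mm is -0.004.

Emit:
move_tool(
  rows="0.009,-0.004,0.08,0,0,0 | 0.009,-0.004,0.17,0,0,0 | 0.009,-0.004,0.24,0,0,0 | 0.009,-0.004,0.27,0,0,0 | 0.009,-0.004,0.27,0,0,0",
)

```text
time_s: 19.65
eef_pos: [470.8, -20.8, 185.0]
ee_rot: [-0.001, -0.038, 0.999, 0.0]
force: [-0.8, 0.2, -1.3]
grip_width: 0.69
grip_force: 54.5
```

Emit:
move_tool(
  rows="0,0,0.012,0,0,0 | 0,0,0.024,0,0,0 | 0,0,0.024,0,0,0",
)

```text
time_s: 19.95
eef_pos: [470.9, -20.8, 183.2]
ee_rot: [0.0, -0.038, 0.999, -0.0]
force: [-0.8, 0.6, -1.9]
grip_width: 0.686
grip_force: 54.5
```

Emit:
move_tool(
  rows="0,0,0.008,0,0,0 | 0,0,0.014,0,0,0 | 0,0,0.014,0,0,0",
)

```text
time_s: 20.25
eef_pos: [470.9, -20.8, 182.4]
ee_rot: [0.0, -0.038, 0.999, -0.0]
force: [-3.4, 0.6, 6.8]
grip_width: 0.69
grip_force: 55.4
```

To row units: -80 mm is -0.8, -45 mm is -0.45.

Emit:
move_tool(
  rows="0,0,0,0,0,0 | 0,0,0,0,0,0 | 0,0,0,0,0,0 | 0,0,0,0,0,0 | 0,0,-0.15,0,0,0 | 0,0,-0.45,0,0,0 | 0,0,-0.8,0,0,0 | 0,0,-0.8,0,0,0",
  aperture=1.0,
)

```text
time_s: 21.05
eef_pos: [471.7, -21.0, 265.4]
ee_rot: [0.004, -0.038, 0.999, -0.001]
force: [-0.9, 0.7, -0.1]
grip_width: 0.997
grip_force: 0.0
```

Run:
```python
from h import *
s=ctrl.sense();print(s["eef_pos"]);c=snap("wrist","f2");side=snap("side","s2");
a=cv2.imread("pics/f2.png");b=cv2.imread("pics/side0.png")
cv2.imwrite("pics/fin.png",np.hstack([cv2.resize(a[50:340,170:340],None,fx=2,fy=2,interpolation=cv2.INTER_CUBIC),cv2.resize(cv2.imread("pics/s2.png")[75:365,150:380],None,fx=2,fy=2,interpolation=cv2.INTER_CUBIC)]))
Z=R.from_rotvec([0,0,.0775])
for n,P in(("L",[-80,-30,30]),("R",[-80,30,30]),("BL",[80,-30,30]),("BR",[80,30,30])): print(n,((project(c,Z.apply(P)+[471.2,-20.7,0],1)-[170,50])*2).round(0))
```

```text
[471.72367623 -20.98674962 265.41176458]
L [[79. 93.]]
R [[256.  93.]]
BL [[ 97. 487.]]
BR [[237. 487.]]
```

View pics/fin.png

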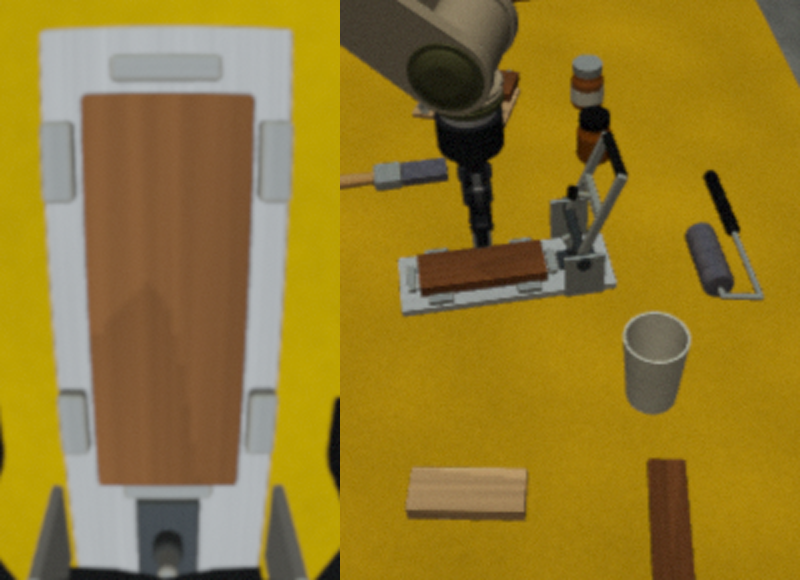

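The fresh board lies between guides and stops with corners (82,95), (253,95), (98,484), (238,484), all within about 2 px of prediction. The clamp is fully open and everything else is undisturbed. Next I'll turn back and fetch the bar.

To row units: -166 mm is -1.66, -135 mm is -1.35, 0.14 rad is 0.7.

Emit:
move_tool(
  rows="0,0,-0.45,0,0,0.7 | 0,0,-0.9,0,0,1.4 | 0,0,-1.35,0,0,2.1 | -0.3,0,-1.35,0,0,2.8 | -0.65,0,-1.35,0,0,3.5 | -1,0,-1.35,0,0,4.2 | -1.35,0,-1.35,0,0,4.9 | -1.66,0,-1.35,0,0,5.6",
  aperture=0.6,
)

```text
time_s: 21.95
eef_pos: [638.0, -8.1, 394.4]
ee_rot: [-0.001, 0.501, 0.865, -0.0]
force: [0.3, -0.7, -0.0]
grip_width: 0.6
grip_force: 0.0
```

Emit:
move_tool(
  rows="0,0,0,0,0,0.7 | 0,0,0,0,0,1.4 | 0,0,0,0,0,2.1 | 0,0,0,0,0,2.255 | 0,0,0,0,0,2.255",
)

```text
time_s: 22.45
eef_pos: [636.6, -8.3, 394.8]
ee_rot: [-0.001, 0.68, 0.733, -0.001]
force: [0.0, 0.6, -0.3]
grip_width: 0.597
grip_force: 0.0
```

Run:
```python
from h import *
s=ctrl.sense();t=rot(s["ee_rot"]);Z=R.from_rotvec([0,0,.0775])
q=1.95;b=Z.apply([120-125*np.cos(q),0,62+125*np.sin(q)])+[471.3,-20.7,0]
m=t.as_matrix();print(b,t.inv().apply(b+[0,0,157]-s["eef_pos"]),"yaw err",.0775-np.arctan2(m[1,1],m[0,1]))
c=snap("wrist","c1");print("bar expected",[ (project(c,Z.apply([166.3,y,178.2])+[471.3,-20.7,0],1)).round(0) for y in(-37,37)])
im=cv2.imread("pics/c1.png");g=cv2.cvtColor(im,6)
for r in range(140,300,15): print(r,g[r,190:330:5])
```

```text
[637.07351638  -7.82676887 178.11996438] [ 0.34703635  0.62542097 59.68630099] yaw err 0.0016645293369807468
bar expected [array([[253., 266.]]), array([[253., 167.]])]
140 [191 192 179 128 123  99  86 140 187 192 193 192 185 158 158 161 159 159
 160 160 161 160 160 160 163 163 163 163]
155 [169 178 119  80  84  89 149 150 129 128 123 108 118 126 152 160 161 160
 161 160 160 160 159 161 162 161 163 162]
170 [171 157  88  81  82  54 142 166 157  80 190  33  33  30  29 158 159 158
 159 160 160 159 160 161 162 162 160 160]
185 [179 177 192  84  82  92 138 168 164 195 192  31  35  33  28 161 161 161
 158 159 160 158 160 162 160 159 160 162]
200 [ 52  34  96 127 100  83 143 168 166 190 188  32  36  35  30 157 161 161
 160 160 158 159 160 160 159 164 162 161]
215 [162 122  86  83 108  85 118 169 168  91 159  33  33  37  29 156 159 159
 160 160 159 160 159 160 162 161 162 160]
230 [163 163 165 145 106 121 118 168 169 160 158  37  36  33  30 157 158 159
 159 160 160 159 160 159 162 160 160 160]
245 [ 87  81  17 147 163 162 162 155 113  88  86  29  35  33  32 156 160 158
 159 159 160 160 135  24  80  87 161 161]
260 [ 81  14  11 103 164 164 163 163 165 157 117  32  36  32  34 158 158 161
 161 159 161 163  90  17  21  81  81  36]
275 [ 27  15  16 101 163 163 166 166 164 164 164 164 167 169 168 162 161 160
 164 160 158 158  87  21  18  27 118 123]
290 [ 56  16  38 162 162 163 161 162 164 163 162 116 111 112 111 134 162 162
 163 160 160 160 162  32  19  54  18  21]
```

Bar dark band is at columns 243–262 (centre 253, as expected), midway between the fingers. Descend and pinch.

Emit:
move_tool(
  rows="0,0.005,0.2,0,0,0 | 0,0.005,0.4,0,0,0 | 0,0.005,0.57,0,0,0 | 0,0.005,0.6,0,0,0 | 0,0.005,0.6,0,0,0",
  aperture=0.6,
)

```text
time_s: 23.0
eef_pos: [637.0, -8.2, 336.3]
ee_rot: [-0.001, 0.679, 0.734, -0.0]
force: [-0.6, 0.2, 0.7]
grip_width: 0.601
grip_force: 0.0
```

Emit:
move_tool(
  rows="0,0,0,0,0,0 | 0,0,0,0,0,0 | 0,0,0,0,0,0 | 0,0,0,0,0,0 | 0,0,0,0,0,0",
  aperture=0,
  force=40,
)

```text
time_s: 23.5
eef_pos: [636.6, -8.2, 337.7]
ee_rot: [-0.0, 0.68, 0.734, -0.0]
force: [-6.5, -0.6, 4.7]
grip_width: 0.144
grip_force: 39.1
```

Run:
```python
import numpy as np
f=lambda q:np.array([-125*np.cos(q),-125*np.sin(q)])
Q=np.linspace(1.95,0.01,17)
for i,q in enumerate(Q[1:]): print(round(q,2),(f(q)-f(Q[0] if i<8 else Q[8])).round(1))
```

```text
1.83 [-14.4  -4.7]
1.71 [-29.2  -7.7]
1.59 [-44.3  -8.9]
1.46 [-59.5  -8.2]
1.34 [-74.4  -5.7]
1.22 [-88.9  -1.4]
1.1 [-102.8    4.6]
0.98 [-115.9   12.3]
0.86 [-12.    9.2]
0.74 [-22.9  19.8]
0.62 [-32.4  31.6]
0.49 [-40.4  44.4]
0.37 [-46.7  58.2]
0.25 [-51.4  72.6]
0.13 [-54.3  87.5]
0.01 [-55.4 102.6]
```

To row units: -115.9 mm is -1.159, -102.8 mm is -1.028.

Emit:
move_tool(
  rows="0,-0.144,-0.047,0,0,0 | 0,-0.292,-0.077,0,0,0 | 0,-0.443,-0.089,0,0,0 | 0,-0.595,-0.082,0,0,0 | 0,-0.744,-0.057,0,0,0 | 0,-0.889,-0.014,0,0,0 | 0,-1.028,0.046,0,0,0 | 0,-1.159,0.123,0,0,0",
)

```text
time_s: 24.3
eef_pos: [521.4, -17.1, 326.3]
ee_rot: [0.003, 0.68, 0.734, 0.002]
force: [-2.9, -2.3, 11.8]
grip_width: 0.144
grip_force: 43.1
```

To row units: 98 mm is 0.98, 87.5 mm is 0.875.

Emit:
move_tool(
  rows="0,-0.12,0.092,0,0,0 | 0,-0.229,0.198,0,0,0 | 0,-0.324,0.316,0,0,0 | 0,-0.404,0.444,0,0,0 | 0,-0.467,0.582,0,0,0 | 0,-0.514,0.726,0,0,0 | 0,-0.543,0.875,0,0,0 | 0,-0.552,0.98,0,0,0",
)

```text
time_s: 25.1
eef_pos: [466.0, -21.4, 226.1]
ee_rot: [0.0, 0.68, 0.734, -0.0]
force: [-2.7, -3.4, 0.5]
grip_width: 0.145
grip_force: 44.6
```

Emit:
move_tool(
  rows="0,0,0,0,0,0 | 0,0,0,0,0,0",
)

```text
time_s: 25.3
eef_pos: [466.1, -21.3, 226.4]
ee_rot: [-0.001, 0.68, 0.734, -0.001]
force: [-4.4, -5.4, -3.4]
grip_width: 0.145
grip_force: 43.7
```

Emit:
move_tool(
  rows="0,0,0.03,0,0,0 | 0,0,0.03,0,0,0 | 0,0,0.03,0,0,0 | 0,0,0.03,0,0,0 | 0,0,0.03,0,0,0 | 0,0,-0.2,0,0,0 | 0,0,-0.6,0,0,0 | 0,0,-1,0,0,0",
  aperture=0.5,
)

```text
time_s: 26.1
eef_pos: [466.1, -21.1, 327.7]
ee_rot: [-0.001, 0.68, 0.733, -0.0]
force: [0.0, 0.3, -0.3]
grip_width: 0.496
grip_force: 0.0
```

Emit:
move_tool(
  rows="0,0,-0.5,0,0,0 | 0,0,-0.8,0,0,0 | 0,0,-0.8,0,0,0 | 0,0,-0.8,0,0,0 | 0,0,-0.8,0,0,0",
)

```text
time_s: 26.6
eef_pos: [466.2, -21.1, 405.2]
ee_rot: [-0.001, 0.68, 0.733, -0.001]
force: [0.6, 0.3, 0.3]
grip_width: 0.503
grip_force: 0.0
```

Run:
```python
from h import *
s=ctrl.sense();print(s["eef_pos"]);c=snap("wrist","e1");snap("side","e1s")
Z=R.from_rotvec([0,0,.0775])
g=cv2.imread("pics/e1.png",0)
for P in([-5,0,62],[-80,0,30],[-40,30,30],[-40,-30,30]): print(P,project(c,Z.apply(P)+[471.3,-20.7,0],1).round(0))
u=project(c,Z.apply([-5,0,62])+[471.3,-20.7,0],1)[0].astype(int)
print(u[0]-30,g[u[1],u[0]-30:u[0]+30:3])
# side view: final vs start, jig region
a=cv2.imread("pics/side0.png",0)[172:232,178:290].astype(int);b=cv2.imread("pics/e1s.png",0)[172:232,178:290].astype(int)
print("mean diff",abs(a-b).mean(), "pix>40:",(abs(a-b)>40).sum())
```

```text
[466.15100083 -21.1054884  405.23965069]
[-5, 0, 62] [[253. 174.]]
[-80, 0, 30] [[190. 168.]]
[-40, 30, 30] [[223. 143.]]
[-40, -30, 30] [[224. 192.]]
222 [ 99  98 102 100  99 102 100 103  74  32  31  28  46  93  94  94  95  94
  96  95]
mean diff 2.433184523809524 pix>40: 2
```

The final side view of the jig matches the starting one (only 2 pixels differ), so the clamp is down on the board and the arm is clear. Handing in.

```bash
python3 -c "
from rig import ctrl
print(ctrl.finish_job())"
```

```text
the job is handed in; nothing more can be done
None
```

The job is handed in at about 27 s: the finished board was set on the rack, the fresh board is in the jig and the clamp is down on it; the rack board was only partly visible after release, and no verdict came back.

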